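# Fit the keyed rivet-setting die into the cobbler's anvil and clamp it

## Task

Take the tall six-sided setting die with the notched collar out of the wooden rack and put it in the round hole of the riveting anvil. The anvil's key has been left at some unknown angle, so turn the die under light pressure, feeling for the place where its notch drops over the key and the collar sits flat on the anvil, without forcing it (60 N against the anvil is too much). Then swing the anvil's clamp all the way over the collar, let go, and leave the other things on the bench where they are.

Things in the scene. Friction and masses are not known exactly. Their poses are not given: they have to be found in the camera images.
- die: Steel die to fit, about 0.4 kg. Collar 56 mm across, 10 mm thick, with one notch in its rim, 10 mm wide, 13 mm deep. On it a six-sided grip 24 mm across flats, 45 mm high; below it a round pin 18 mm thick, 20 mm long, nose tapered. Origin: axis, underside of collar; z up; +x out through the notch; flats face +x and every 60 degrees. Starts in a rack hole, notch within 0.8 rad of the rack's -x.
- anvil: Riveting anvil fixed to the bench: dark steel plate 140 mm (x) by 110 mm (y), 30 mm high, with a through hole 22 mm in diameter in its centre for the die's pin, a curved slot with the key on the -x side of the hole, and a swing clamp whose upright pivot is at x = +50 mm, y = 0. Origin: centre of its underside; z up.
- seat (a point): Hole's axis at the anvil's top face; axes as the anvil's; the die's origin lies here when home. A key, 7.5 mm wide, 19 to 26 mm from the axis, stands firm 8 mm above the top, at an unknown angle within 1.4 rad either side of -x. Until the notch is over it the collar rides on it, 8 mm up, the pin 12 mm in the hole; the notch drops over it when within about 0.06 rad.
- clamp (a joint): Swing clamp about its upright pivot: 0 open, 1.2 rad at its stop over the die; starts at 0 to 0.2. It grows clockwise seen from above: the handle bar points at (1.2 - value) from the anvil's +x towards its +y. The other arm, 32 mm long, passes 2.5 mm over a seated collar and jams on one not down. Takes about 4 N at the post; stays where left.
- clamp_post (a point): Top centre of the clamp's upright round post, 12 mm in diameter, standing free for 66 mm below this point (its top is 116.5 mm above the bench), at the outer end of the handle bar, 45 mm from the pivot. Push it sideways or pinch it from above.
- rack: Wooden die rack fixed to the bench, 80 mm (x) by 250 mm (y), 35 mm high, with three holes 25 mm in diameter at y = -80, 0 and +80 mm; each die's collar rests on its top. Origin: centre of its underside.
- dome_die: Another die, to be left alone in the rack: round collar of 42 mm, low domed top, 21 mm above the rack. Origin: underside of its collar.
- square_die: Another die, to be left alone in the rack: square collar of 38 mm, low square top, 20 mm above the rack. Origin: underside of its collar.
- hammer: Hammer lying at the far side of the bench, to be left alone. Origin near its middle, underside.
- last: Green plastic shoe last, about 250 mm long, 75 mm high, at the far side, to be left alone. Origin: underside.
- tack_tin: Small open steel tin, 48 mm across and 35 mm high, between rack and anvil, to be left alone. Origin: centre of its underside.
- pliers: Pliers lying at the near side, 17 mm high, to be left alone. Origin: underside.
- awl: Awl lying at the near side, to be left alone. Origin: underside.
- glue_jar: Closed jar, 72 mm across and 85 mm high, at the far side, to be left alone. Origin: centre of its underside.
Things that resemble listed ones, but are neither listed nor needed, are in the scene too. What is shaped like the anvil but green or orange is not meant.

How it is judged:
By the outcome, as a careful person would: the job done as asked, in the order asked, and still so for the second after the job is handed in, with the robot touching nothing.
It also fails if it takes over 72 s, if anything falls off the work surface, if the arm or the gripper's body presses on something with over 40 N, if the wrist force passes 120 N, or if a joint passes its speed limit or range.

## Robot

A 6-joint arm with a two-finger parallel gripper is mounted at the origin on the work surface. World frame = base frame: x ahead of the robot, y to its left, z up, the work surface at z = 0. Lengths are in m, angles in rad, forces in N, time in s.
With the tool pointing down it reaches from about 0.3 to 0.875 m from the base axis. Payload 4.2 kg.
Tool frame: the origin (TCP) lies at the very end of the fingers, on their centre line; the grasp point (between the pads) lies 19 mm behind it; z points along the fingers, y is the line along which they close (so a half turn about z gives the same grasp; the last joint's range is limited). The gripper opens to 85 mm and grips with 20 to 120 N. Pads are 22 mm wide; open, the fingers measure 114 mm over their backs; the gripper's body (76 mm by 85 mm) begins 54 mm behind the grasp point. The pads swing forward as they close: fully open they stand 13 mm farther back than shut.
Start: joints at [-1.342, 0.32, 1.565, -0, 1.257, -0.02], TCP at [0.142, -0.557, 0.231] pointing down, gripper open.
Joint ranges: [-3.11, 3.11], [-0.84, 2.01], [0.21, 2.61], [-1.34, 4.49], [0.05, 2.63], [-2.56, 2.56]. Speed limits (rad/s): [2.57, 2.57, 3.14, 3.14, 3.14, 3.14].

## Interface

Orientations are given as a unit quaternion [x, y, z, w].
In Python, from station import status, cams, workorder, search_frame, spot_point gives the robot as it stands.
- The arm moves only by the tool nudge_tcp, called by a JSON object that holds its "op" and its "data", one argument or row to a line. Schema: {"type":"object","properties":{"deltas":{"type":"array","items":{"type":"array","prefixItems":[{"type":"number"},{"type":"array","items":{"type":"number"},"minItems":3,"maxItems":3},{"type":"array","items":{"type":"number"},"minItems":3,"maxItems":3}],"minItems":3,"maxItems":3},"minItems":1,"maxItems":20},"grip_n":{"type":"number"},"only":{"type":"string"},"quiet":{"type":"boolean"},"lines":{"type":"string"}},"required":["deltas"],"additionalProperties":false}. deltas is a list of rows, 1 to 20 of them, each written [opening, [dx, dy, dz], [rx, ry, rz]]: the finger opening in m, then dx, dy, dz in normalised numbers (1 is 1 m), then a rotation vector rx, ry, rz in parts of the range, where 1.0 means pi rad; each row is the pose to reach, as a shift and turn from the pose commanded when the call began, along the tool's axes at that moment; what a row does not reach only later rows make up. A row lasts 1/12 s, in which the tool goes at most 0.0417 m and 0.125 rad, less where a joint would pass 70% of its speed; a pose out of reach is approached as far as the arm can. The fingers move at their own pace and stop on an object; grip_n is the grip in N (left out, the last holds). Time passes only in rows, so rows that do not move let the fingers close. The tool returns the time, the measured TCP pose, the force, the opening and the grip force at its end. only (a regular expression) keeps the lines of the reply that match it, lines (a string "A,B") keeps lines A to B, and quiet returns only ok. A shift or turn number past 1, either way, is cut back to 1. Input that does not fit is refused with a message, and nothing moves.
- status.observe(): the state, without advancing time (a new reading comes with each control period).
- cams.snapshot(name): name is "side" or "top" or "wrist"; returns a dict with "image" (400x640x3 uint8, blue, green, red), "z_map" (400x640 float32, m along the optical axis (not along the pixel's ray), 0 where there is no reading), "fov_y" (degrees; the focal length in pixels is half the picture's height over the tangent of half this angle, whatever the lens; pixels are square), "cx", "cy" (the principal point, pixels), "R" (3x3) and "t" (3): a world point X has camera coordinates R X + t; the wrist camera has in their place "T_tool_cam" (4x4, takes a point from camera to tool coordinates, whose origin is the TCP and whose axes are the flange's). Camera axes: x right, y down, z forward; pixel columns grow to the right and rows downward; lengths in m; the calibration is good to about 2 mm. The wrist camera is an equidistant fisheye: a pixel r from the principal point sees the ray r / f radians off the axis. A picture is of the moment at which its call begins: read the wrist's pose just before it.
- workorder.finish_job(): hands the job in; it is judged then, once.
Trained networks look in a picture, given as the dict that the camera call returned (one of the last four; its "shot" number tells which), for a name from the list of things; names that differ only in an ending like _2 or _b are one class to them, and where a whole thing is asked for, a point or a joint stands for the part that bears it (a point fixed in the world has none). Each returns a list of dicts, best first, with "conf" (0 to 1); they miss things now and then, are a little off and sometimes report something else, mostly with a low value. They report only what shows in the picture. A call takes as long as a camera call. They do not tell look-alikes from the thing itself.
- search_frame(picture, query): "position" ([x, y, z] in m, in world coordinates, good to about 4 mm: the middle of the surface that is visible of it).
- spot_point(picture, query): "position" ([x, y, z] in m, in world coordinates, good to about 4 mm: a listed point, or the origin of a listed thing).
The state is a dict: "t": time; "joint_pos": joint angles; "joint_vel": joint speeds; "effort": joint torques, N m; "position": TCP position; "tool_rot": TCP orientation; "ft_force": force on the tool from outside, world axes, zero at the start; "wrist_torque": the same for the moment, N m; "finger_gap": finger opening in m; "grasp_force": force on a finger pad.
Only numpy, scipy, OpenCV 4.12 (cv2) and the standard library are available. Lean on these libraries where they do the work, as an engineer would, in place of code of your own. Each camera call takes 0.05 s, during which the arm holds its last target. There are 200 camera calls.

## Working session

There is one attempt and no reset: what is moved stays moved. The work goes in short steps, Python scripts to look and compute and a tool call to move; the robot and the scene stay as the last step left them, time stands still between calls to the robot, and variables do not carry over. Pictures are saved under pics/ and viewed, at most 10 in all, crops included, and the job is handed in when it is done.

```bash
mkdir -p pics; ls
```

Create h.py:
```python
import numpy as np, cv2
from station import status, cams, workorder, search_frame, spot_point
from scipy.spatial.transform import Rotation as Rot
def cloud(p):
    z=p["z_map"]; f=200/np.tan(np.radians(p["fov_y"])/2)
    v,u=np.mgrid[:400,:640]
    X=np.stack([(u-p["cx"])/f*z,(v-p["cy"])/f*z,z],-1)
    W=(X-p["t"])@p["R"]   # R^T (X-t)
    W[z==0]=np.nan
    return W
def pix(p,X):
    f=200/np.tan(np.radians(p["fov_y"])/2)
    c=np.array(p["R"])@np.array(X)+p["t"]
    return (c[:2]/c[2]*f+[p["cx"],p["cy"]]).round(0)
```

Run:
```python
from h import *
s=status.observe(); print({k:np.round(v,3).tolist() for k,v in s.items()})
for n in("top","side"):
    p=cams.snapshot(n); cv2.imwrite(f"pics/{n}0.png",p["image"])
    print(n,p["fov_y"],p["R"],p["t"])
    for q in["die","anvil","rack","clamp_post","dome_die","square_die","tack_tin","seat"]:
        for r in spot_point(p,q)[:4]: print(q,np.round(r["position"],3),round(r["conf"],2),pix(p,r["position"]))
```

```text
pics
{'t': 0.0, 'joint_pos': [-1.342, 0.32, 1.566, -0.0, 1.257, -0.02], 'joint_vel': [0.003, 0.002, 0.002, -0.0, 0.002, 0.002], 'effort': [0.002, -41.552, -23.416, -0.0, 0.008, 0.0], 'position': [0.141, -0.557, 0.23], 'tool_rot': [0.992, 0.124, -0.0, -0.001], 'ft_force': [0.2, 0.429, -0.596], 'wrist_torque': [-0.03, 0.003, -0.044], 'grasp_force': 0.0, 'finger_gap': 0.086}
top 52.90385940815617 [[ 0.04017815 -0.99918213 -0.00456006]
 [-0.97774896 -0.03837507 -0.20623853]
 [ 0.20589486  0.01274487 -0.97849112]] [-0.14067793  0.51406647  1.31326487]
die [0.578 0.113 0.036] 0.54 [246. 182.]
anvil [ 0.468 -0.405  0.   ] 0.88 [393. 221.]
anvil [ 0.309 -0.562 -0.001] 0.87 [439. 268.]
anvil [ 0.225 -0.266 -0.003] 0.74 [352. 290.]
anvil [ 0.526 -0.204  0.001] 0.71 [336. 202.]
rack [0.56  0.192 0.001] 0.64 [225. 188.]
clamp_post [ 0.584 -0.147  0.115] 0.68 [321. 177.]
clamp_post [ 0.352 -0.491  0.12 ] 0.68 [428. 252.]
clamp_post [ 0.532 -0.363  0.113] 0.59 [387. 195.]
clamp_post [ 0.288 -0.214  0.118] 0.54 [339. 269.]
dome_die [0.561 0.194 0.037] 0.64 [222. 186.]
dome_die [0.536 0.268 0.036] 0
[... 552 characters left out ...]
nvil [ 0.308 -0.56  -0.002] 0.84 [393. 168.]
anvil [ 0.228 -0.265 -0.   ] 0.83 [416. 214.]
anvil [ 0.466 -0.406  0.003] 0.81 [342. 184.]
anvil [ 0.526 -0.204 -0.004] 0.76 [312. 217.]
rack [ 0.561  0.192 -0.001] 0.8 [259. 311.]
clamp_post [ 0.585 -0.149  0.117] 0.72 [285. 188.]
clamp_post [ 0.534 -0.362  0.119] 0.65 [319. 156.]
clamp_post [ 0.352 -0.494  0.115] 0.6 [381. 144.]
dome_die [0.56  0.192 0.035] 0.79 [258. 299.]
square_die [0.542 0.272 0.035] 0.86 [254. 328.]
tack_tin [ 0.534 -0.001  0.002] 0.88 [292. 257.]
seat [ 0.229 -0.263  0.031] 0.93 [417. 205.]
seat [ 0.53  -0.205  0.031] 0.92 [310. 206.]
seat [ 0.308 -0.561  0.027] 0.91 [394. 160.]
seat [ 0.468 -0.405  0.029] 0.7 [342. 177.]
```

View pics/top0.png

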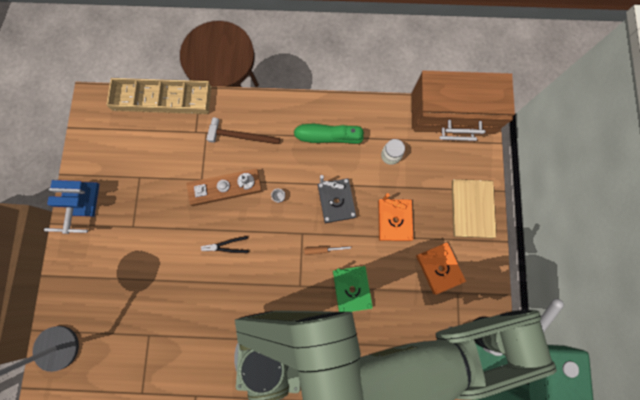

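View pics/side0.png

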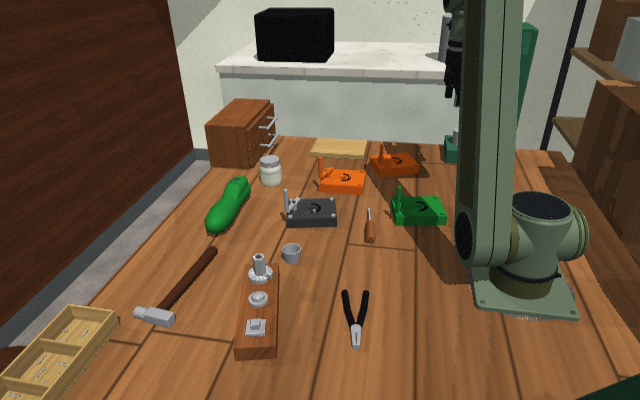

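Top view: the tall die is at (246,182), the dome die at (223,186) and the square die at (200,190). The anvil look-alikes are dark (337,201), orange (396,218) and (441,267), and green (352,290). I choose the dark one at (337,201) and the tall die at (246,182). I'll check both in a crop and measure yaw.

Add to h.py:
```python
def rel(X,yaw=None):
    """shift in tool axes (and turn about tool z) from the present pose to world X"""
    s=status.observe(); R=Rot.from_quat(s["tool_rot"]).as_matrix()
    d=R.T@(np.array(X)-s["position"])
    tx=np.arctan2(R[1,0],R[0,0])
    return np.round(d,4), "toolx yaw %.3f"%tx, None if yaw is None else "rz %.3f"%(-(yaw-tx))
```

Run:
```python
from h import *
p=cams.snapshot("top"); W=cloud(p); im=p["image"]
c=cv2.resize(im[150:235,180:370],None,fx=4.2,fy=4.2,interpolation=cv2.INTER_CUBIC); cv2.imwrite("pics/crop1.png",c)
for ctr,zl,zh in(((.526,-.203),.024,.036),((.56,.192),.03,.04)):
    m=(np.hypot(W[...,0]-ctr[0],W[...,1]-ctr[1])<.15)&(W[...,2]>zl)&(W[...,2]<zh)
    n,l,st,_=cv2.connectedComponentsWithStats(m.astype(np.uint8)); k=1+st[1:,4].argmax()
    P=W[l==k][:,:2].astype(np.float32)
    print(len(P),np.median(W[l==k][:,2]),cv2.minAreaRect(P*1000))
print(rel([.56,-.10,.30]), rel([.577,.113,.2]))
s=status.observe();p=cams.snapshot("wrist");print(p["T_tool_cam"],p["fov_y"])
```

```text
1103 0.029818241755595026 ((529.6069946289062, -202.0624542236328), (140.81137084960938, 110.34526824951172), 12.725571632385254)
1132 0.03438383839560639 ((561.7578735351562, 192.58148193359375), (82.50362396240234, 250.172119140625), 14.212817192077637)
(array([ 0.5181, -0.3402, -0.0687]), 'toolx yaw 0.249', None) (array([ 0.5871, -0.5425,  0.0313]), 'toolx yaw 0.249', None)
[[ 2.31594045e-04 -9.59118666e-01 -2.83004117e-01  7.22403409e-02]
 [ 9.99999972e-01  2.36541649e-04  1.66871353e-05  2.38794748e-04]
 [ 5.09373176e-05 -2.83004113e-01  9.59118694e-01 -1.42479895e-01]
 [ 0.00000000e+00  0.00000000e+00  0.00000000e+00  1.00000000e+00]] 65.70646984690485
```

View pics/crop1.png

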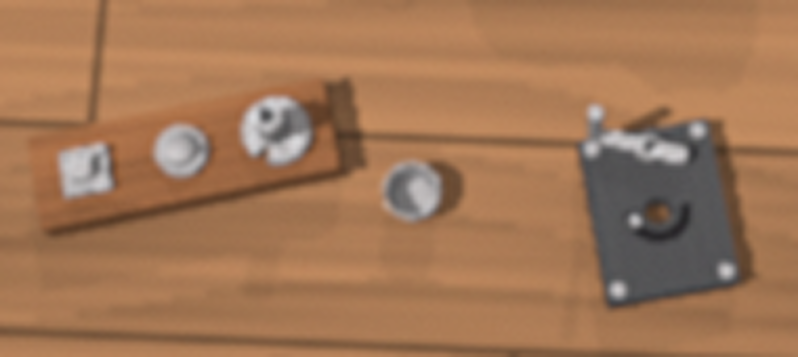

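The crop shows the tall die at (276,128) with its notch at (263,155), towards about 2.7 rad. The dark anvil's hole is at (657,212), its key at (637,220), towards about 2.0 rad, and the clamp post at (595,113). Next I move over the anvil for a close wrist view.

Run:
```python
from h import *
print(rel([.529,-.203,.21]))
```

```text
(array([ 0.4628, -0.248 ,  0.0213]), 'toolx yaw 0.249', None)
```

{"op": "nudge_tcp", "data": {
  "deltas": [
    [0.085, [0.464, -0.248, 0.02], [0, 0, 0]],
    [0.085, [0.464, -0.248, 0.02], [0, 0, 0]],
    [0.085, [0.464, -0.248, 0.02], [0, 0, 0]],
    [0.085, [0.464, -0.248, 0.02], [0, 0, 0]],
    [0.085, [0.464, -0.248, 0.02], [0, 0, 0]],
    [0.085, [0.464, -0.248, 0.02], [0, 0, 0]],
    [0.085, [0.464, -0.248, 0.02], [0, 0, 0]],
    [0.085, [0.464, -0.248, 0.02], [0, 0, 0]],
    [0.085, [0.464, -0.248, 0.02], [0, 0, 0]],
    [0.085, [0.464, -0.248, 0.02], [0, 0, 0]],
    [0.085, [0.464, -0.248, 0.02], [0, 0, 0]],
    [0.085, [0.464, -0.248, 0.02], [0, 0, 0]],
    [0.085, [0.464, -0.248, 0.02], [0, 0, 0]],
    [0.085, [0.464, -0.248, 0.02], [0, 0, 0]],
    [0.085, [0.464, -0.248, 0.02], [0, 0, 0]],
    [0.085, [0.464, -0.248, 0.02], [0, 0, 0]],
    [0.085, [0.464, -0.248, 0.02], [0, 0, 0]],
    [0.085, [0.464, -0.248, 0.02], [0, 0, 0]]
  ]
}}

```text
t: 2.5
position: [0.5294, -0.2037, 0.2116]
tool_rot: [0.992, 0.123, 0.0, 0.0]
ft_force: [0.8, -0.5, -0.7]
finger_gap: 0.0851
grasp_force: 0.0
```

Add to h.py:
```python
def wcloud(p,s):
    """wrist picture to world points; fisheye equidistant"""
    f=200/np.tan(np.radians(p["fov_y"])/2); z=p["z_map"]
    v,u=np.mgrid[:400,:640]; x=u-p["cx"]; y=v-p["cy"]; r=np.hypot(x,y)+1e-9; th=r/f
    k=np.tan(th)/r
    X=np.stack([x*k*z,y*k*z,z,np.ones_like(z)],-1)
    T=np.eye(4); T[:3,:3]=Rot.from_quat(s["tool_rot"]).as_matrix(); T[:3,3]=s["position"]
    W=(X@(T@p["T_tool_cam"]).T)[...,:3]; W[(z==0)|(th>1.4)]=np.nan
    return W
def ortho(p,s,ctr,h,size=.16,px=600):
    """rectified view of plane z=h round ctr: +x up, +y left"""
    f=200/np.tan(np.radians(p["fov_y"])/2)
    j,i=np.meshgrid(np.arange(px),np.arange(px)); m=size/px
    Wd=np.stack([ctr[0]-(i-px/2)*m,ctr[1]-(j-px/2)*m,np.full(i.shape,h),np.ones(i.shape)],-1)
    T=np.eye(4); T[:3,:3]=Rot.from_quat(s["tool_rot"]).as_matrix(); T[:3,3]=s["position"]
    C=Wd@np.linalg.inv(T@p["T_tool_cam"]).T; r=np.hypot(C[...,0],C[...,1]); th=np.arctan2(r,C[...,2])
    return cv2.remap(p["image"],(p["cx"]+f*th*C[...,0]/r).astype(np.float32),(p["cy"]+f*th*C[...,1]/r).astype(np.float32),cv2.INTER_CUBIC)
```

Run:
```python
from h import *
s=status.observe();p=cams.snapshot("wrist");W=wcloud(p,s)
np.savez("w1.npz",W=W,image=p["image"])
print(s["t"],s["position"],s["joint_pos"])
c=(.529,-.203)
d=np.hypot(W[...,0]-c[0],W[...,1]-c[1])
z=W[...,2]
m=(d<.1)&(abs(z-.03)<.004); P=W[m][:,:2].astype(np.float32)
print("plate",m.sum(),np.median(z[m]),cv2.minAreaRect(P*1000))
m=(d<.035)&(d>.01)&(z>.034)&(z<.05); print("key",m.sum(),np.nanmean(W[m],0))
m=(d<.12)&(z>.108)&(z<.125); print("post",m.sum(),np.nanmean(W[m],0))
for q in("seat","clamp_post","anvil"):
    for r in spot_point(p,q)[:2]: print(q,np.round(r["position"],4),r["conf"])
cv2.imwrite("pics/an1.png",ortho(p,s,c,.034))
```

```text
2.5 [ 0.5293683  -0.20373553  0.21155169] [-3.87496761e-01  3.20412862e-01  1.61470341e+00 -3.25186087e-04
  1.20628252e+00  9.36465662e-01]
plate 10992 0.02992187729996748 ((527.3899536132812, -202.46774291992188), (141.09017944335938, 110.87928009033203), 12.42303466796875)
key 55 [ 0.51672323 -0.18280096  0.03756972]
post 191 [ 0.58607712 -0.14811841  0.11568202]
seat [ 0.3054 -0.5546  0.0278] 0.96
seat [ 0.4669 -0.4047  0.0263] 0.95
clamp_post [ 0.5846 -0.1467  0.1157] 0.82
anvil [ 0.4671 -0.4066  0.0008] 0.9
anvil [ 5.290e-01 -2.052e-01 -3.000e-04] 0.71
```

View pics/an1.png

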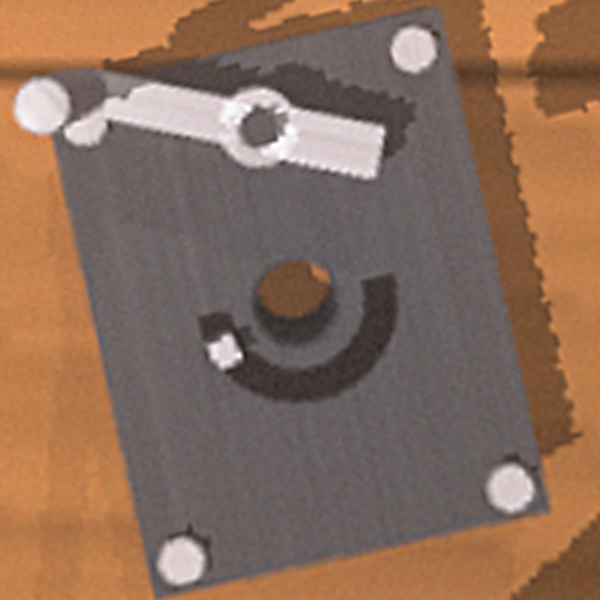

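Key at (224,351), hole at (295,301), clamp post at (42,105): the key lies at world angle 2.08, radius 22 mm, which fits. Next, over the die.

{"op": "nudge_tcp", "data": {
  "deltas": [
    [0.085, [0.125, -0.295, 0], [0, 0, 0]],
    [0.085, [0.125, -0.295, 0], [0, 0, 0]],
    [0.085, [0.125, -0.295, 0], [0, 0, 0]],
    [0.085, [0.125, -0.295, 0], [0, 0, 0]],
    [0.085, [0.125, -0.295, 0], [0, 0, 0]],
    [0.085, [0.125, -0.295, 0], [0, 0, 0]],
    [0.085, [0.125, -0.295, 0], [0, 0, 0]],
    [0.085, [0.125, -0.295, 0], [0, 0, 0]],
    [0.085, [0.125, -0.295, 0], [0, 0, 0]],
    [0.085, [0.125, -0.295, 0], [0, 0, 0]],
    [0.085, [0.125, -0.295, 0], [0, 0, 0]]
  ]
}}

```text
t: 3.62
position: [0.5786, 0.1133, 0.2112]
tool_rot: [0.992, 0.124, -0.0, 0.0]
ft_force: [-0.0, -0.9, 0.1]
finger_gap: 0.0854
grasp_force: 0.0
```

Run:
```python
from h import *
s=status.observe();p=cams.snapshot("wrist");W=wcloud(p,s)
print(s["t"],s["position"],s["joint_pos"])
c=(.577,.113)
d=np.hypot(W[...,0]-c[0],W[...,1]-c[1]); z=W[...,2]
m=(d<.03)&(z>.082)&(z<.098); P=W[m][:,:2].astype(np.float32); print("top",m.sum(),np.median(z[m]),cv2.minEnclosingCircle(P*1000),cv2.minAreaRect(P*1000))
m=(d<.036)&(z>.041)&(z<.049); P=W[m][:,:2].astype(np.float32); print("collar",m.sum(),np.median(z[m]),cv2.minEnclosingCircle(P*1000))
for q in("die",):
    for r in spot_point(p,q)[:2]: print(q,np.round(r["position"],4),r["conf"])
a=ortho(p,s,c,.045,.08,400); b=ortho(p,s,c,.09,.08,400)
cv2.imwrite("pics/die1.png",np.hstack([a,b]))
```

```text
3.6167 [0.5785584  0.1133322  0.21119351] [ 1.74316568e-01  3.55632239e-01  1.56233365e+00 -7.60436365e-04
  1.22411711e+00  1.49660243e+00]
top 667 0.0899966640125135 ((579.6828002929688, 115.32870483398438), 13.912778854370117) ((579.9805297851562, 115.07148742675781), (24.557302474975586, 27.054931640625), 36.92850875854492)
collar 1360 0.044899706671230916 ((579.69482421875, 114.46298217773438), 28.6784725189209)
die [0.5795 0.1118 0.0342] 0.63
```

View pics/die1.png

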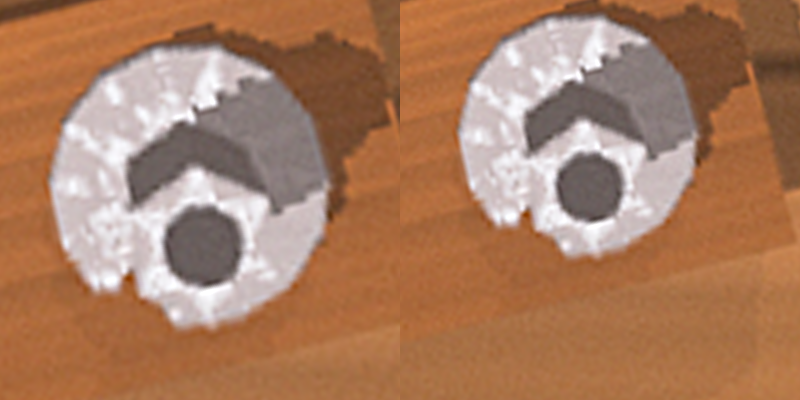

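The collar is centred at (190,185) in the left view with the notch at (133,292). The notch angle comes out at about 2.70 and the hex flats at 0.645 + k·60°, so the notch is at 2.74. Now grasp on the flats.

The manual's scale: turns go in shares of pi rad. Converting my numbers, 0.129 rad is 0.0411.

{"op": "nudge_tcp", "data": {
  "deltas": [
    [0.05, [0.0014, -0.0012, 0.03], [0, 0, 0.0398]],
    [0.05, [0.0014, -0.0012, 0.06], [0, 0, 0.0411]],
    [0.05, [0.0014, -0.0012, 0.09], [0, 0, 0.0411]],
    [0.05, [0.0014, -0.0012, 0.1], [0, 0, 0.0411]],
    [0.05, [0.0014, -0.0012, 0.12], [0, 0, 0.0411]],
    [0.05, [0.0014, -0.0012, 0.14], [0, 0, 0.0411]],
    [0.05, [0.0014, -0.0012, 0.16], [0, 0, 0.0411]],
    [0.05, [0.0014, -0.0012, 0.16], [0, 0, 0.0411]]
  ],
  "grip_n": 60
}}

```text
t: 4.38
position: [0.5778, 0.1141, 0.0486]
tool_rot: [0.998, 0.059, -0.003, 0.0]
ft_force: [-0.6, 0.3, -0.1]
finger_gap: 0.0497
grasp_force: 0.0
```

{"op": "nudge_tcp", "data": {
  "deltas": [
    [0.015, [0, 0, 0], [0, 0, 0]],
    [0.015, [0, 0, 0], [0, 0, 0]],
    [0.015, [0, 0, 0], [0, 0, 0]],
    [0.015, [0, 0, 0], [0, 0, 0]],
    [0.015, [0, 0, 0], [0, 0, 0]],
    [0.015, [0, 0, 0], [0, 0, 0]]
  ],
  "grip_n": 60
}}

```text
t: 4.88
position: [0.5811, 0.1155, 0.0531]
tool_rot: [0.998, 0.06, 0.002, 0.0]
ft_force: [-0.1, 0.0, 6.3]
finger_gap: 0.023
grasp_force: 60.1
```

{"op": "nudge_tcp", "data": {
  "deltas": [
    [0.015, [0, 0, -0.02], [0, 0, 0]],
    [0.015, [0, 0, -0.05], [0, 0, 0]],
    [0.015, [0, 0, -0.08], [0, 0, 0]],
    [0.015, [0, 0, -0.12], [0, 0, 0]],
    [0.015, [0, 0, -0.12], [0, 0, 0]],
    [0.015, [0, 0, -0.12], [0, 0, 0]]
  ]
}}

```text
t: 5.38
position: [0.5807, 0.1157, 0.1733]
tool_rot: [0.998, 0.06, 0.002, -0.0]
ft_force: [-0.0, -0.7, -4.0]
finger_gap: 0.0232
grasp_force: 59.7
```

Run:
```python
from h import *
s=status.observe();p=cams.snapshot("wrist");W=wcloud(p,s)
R=Rot.from_quat(s["tool_rot"]).as_matrix(); print(s["position"],s["ft_force"],R.round(3).tolist())
np.savez("w3.npz",W=W)
cx,cy,cz=s["position"]
z=W[...,2]; d=np.hypot(W[...,0]-cx,W[...,1]-cy)
h=np.histogram(z[(d<.045)&(z>.1)],np.arange(.1,.25,.005)); print(h[0])
c=ortho(p,s,(cx,cy),cz-.006,.08,400); cv2.imwrite("pics/held.png",np.hstack([c,cv2.resize(p["image"][100:400,:],(640,300))[:,120:520].repeat(1,0) if 0 else cv2.resize(p["image"],(400,400))]))
print(rel([.5276,-.2022,s["position"][2]],.120-.655))
```

```text
[0.58067962 0.11572469 0.17327732] [-0.0394555  -0.73440684 -3.96088577] [[0.993, 0.12, 0.004], [0.12, -0.993, 0.001], [0.004, -0.0, -1.0]]
[   0    0    0    0    0    0    0    0    0    0    6  180 1533 1584
  179  281  438  502  530  605  636 1504 2117  828 1210 3047 1811 1306
 1881]
(array([-0.0891,  0.3092, -0.0022]), 'toolx yaw 0.120', 'rz 0.655')
```

View pics/held.png

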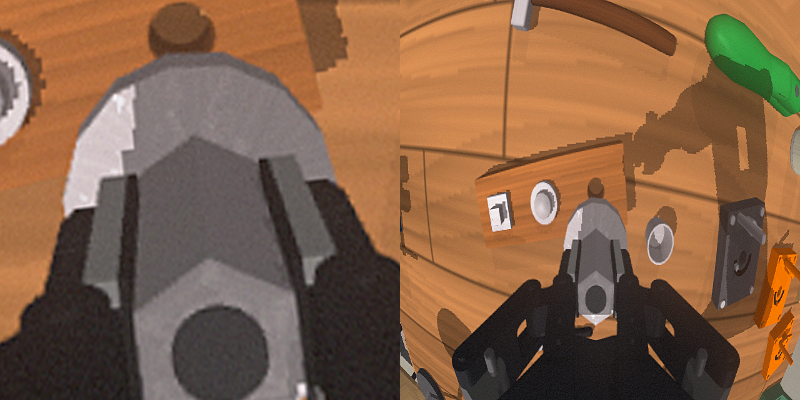

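Picture: die held squarely with the collar towards (200,120), the notch hidden behind. Force reads 4 N, the die's weight. Move over the anvil, turning −0.655.

Run:
```python
from h import *
W=np.load("w3.npz")["W"]; cx,cy,cz=.5807,.1157,.1733
z=W[...,2]; P=W.reshape(-1,3)
P=P[(abs(P[:,2]-(cz-.008))<.0035)&(np.hypot(P[:,0]-cx,P[:,1]-cy)<.04)]
t=.12; q=(P[:,:2]-[cx,cy])@np.array([[np.cos(t),np.sin(t)],[np.sin(t),-np.cos(t)]]).T
q=q[q[:,0]>0]
print(len(q),np.median(P[:,2]),cv2.minEnclosingCircle((q*1000).astype(np.float32)),q.min(0),q.max(0))
h=W.reshape(-1,3); print([ (round(a,3),int(((abs(h[:,2]-a)<.001)&(np.hypot(h[:,0]-cx,h[:,1]-cy)<.03)).sum())) for a in np.arange(.155,.22,.003)])
```

```text
2982 0.16502611319054772 ((1.477327585220337, 0.08520221710205078), 27.91436004638672) [ 0.00016179 -0.02781448] [0.02704956 0.02798489]
[(np.float64(0.155), 31), (np.float64(0.158), 87), (np.float64(0.161), 98), (np.float64(0.164), 1392), (np.float64(0.167), 202), (np.float64(0.17), 65), (np.float64(0.173), 77), (np.float64(0.176), 74), (np.float64(0.179), 149), (np.float64(0.182), 164), (np.float64(0.185), 181), (np.float64(0.188), 196), (np.float64(0.191), 203), (np.float64(0.194), 227), (np.float64(0.197), 243), (np.float64(0.2), 250), (np.float64(0.203), 263), (np.float64(0.206), 237), (np.float64(0.209), 1163), (np.float64(0.212), 441), (np.float64(0.215), 151), (np.float64(0.218), 295)]
```

{"op": "nudge_tcp", "data": {
  "deltas": [
    [0.015, [-0.089, 0.309, 0], [0, 0, 0.0382]],
    [0.015, [-0.089, 0.309, 0], [0, 0, 0.0764]],
    [0.015, [-0.089, 0.309, 0], [0, 0, 0.1146]],
    [0.015, [-0.089, 0.309, 0], [0, 0, 0.1528]],
    [0.015, [-0.089, 0.309, 0], [0, 0, 0.191]],
    [0.015, [-0.089, 0.309, 0], [0, 0, 0.2085]],
    [0.015, [-0.089, 0.309, 0], [0, 0, 0.2085]],
    [0.015, [-0.089, 0.309, 0], [0, 0, 0.2085]],
    [0.015, [-0.089, 0.309, 0], [0, 0, 0.2085]],
    [0.015, [-0.089, 0.309, 0], [0, 0, 0.2085]],
    [0.015, [-0.089, 0.309, 0], [0, 0, 0.2085]],
    [0.015, [-0.089, 0.309, 0], [0, 0, 0.2085]],
    [0.015, [-0.089, 0.309, 0], [0, 0, 0.2085]]
  ]
}}

```text
t: 6.52
position: [0.5282, -0.2005, 0.1706]
tool_rot: [0.965, -0.264, -0.001, -0.0]
ft_force: [-0.4, 0.4, -4.3]
finger_gap: 0.0231
grasp_force: 60.8
```

```bash
python3 -c "
from h import *
print(rel([.5276,-.2022,.090],-.535),status.observe()['joint_pos'])"
```

```text
(array([0.0005, 0.0018, 0.0806]), 'toolx yaw -0.533', 'rz 0.002') [-3.83154289e-01  3.49698084e-01  1.68024393e+00  1.55272220e-04
  1.11329862e+00  1.72092963e+00]
```

{"op": "nudge_tcp", "data": {
  "deltas": [
    [0.015, [0.0005, 0.001, 0.03], [0, 0, 0]],
    [0.015, [0.0005, 0.001, 0.06], [0, 0, 0]],
    [0.015, [0.0005, 0.001, 0.09], [0, 0, 0]],
    [0.015, [0.0005, 0.001, 0.096], [0, 0, 0]],
    [0.015, [0.0005, 0.001, 0.096], [0, 0, 0]],
    [0.015, [0.0005, 0.001, 0.096], [0, 0, 0]]
  ]
}}

```text
t: 7.02
position: [0.5293, -0.2028, 0.0762]
tool_rot: [0.965, -0.264, 0.001, 0.0]
ft_force: [-0.1, 0.6, -4.6]
finger_gap: 0.0232
grasp_force: 60.6
```

Run:
```python
from h import *
q=[]
for k in range(4):
    s=status.observe(); q.append(s["position"]); p=cams.snapshot("wrist" if k==3 else "top")
print(np.round(q,4).tolist(),s["ft_force"])
p=cams.snapshot("side")
cv2.imwrite("pics/over.png",cv2.resize(p["image"][150:250,250:390],None,fx=5,fy=5,interpolation=cv2.INTER_CUBIC))
print(rel([.5283,-.2026,.068],-.535))
```

```text
[[0.5293, -0.2028, 0.0762], [0.5299, -0.2032, 0.0771], [0.53, -0.2034, 0.0774], [0.5298, -0.2034, 0.0774]] [-0.00702472 -0.58829641 -3.7224094 ]
(array([-0.0013, -0.0002,  0.009 ]), 'toolx yaw -0.535', 'rz -0.000')
```

View pics/over.png

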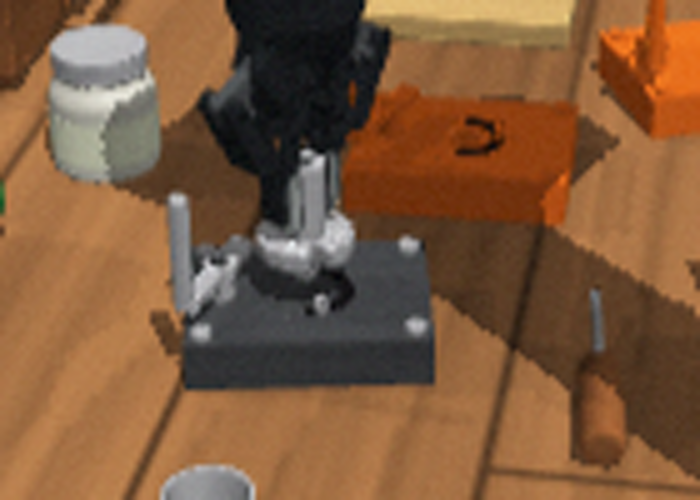

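Picture: die above the anvil, notch (315,268) facing the key (320,303). I lower it slowly with force checks.

{"op": "nudge_tcp", "data": {
  "deltas": [
    [0.015, [-0.0013, -0.0002, 0.003], [0, 0, 0]],
    [0.015, [-0.0013, -0.0002, 0.006], [0, 0, 0]],
    [0.015, [-0.0013, -0.0002, 0.009], [0, 0, 0]],
    [0.015, [-0.0013, -0.0002, 0.01], [0, 0, 0]],
    [0.015, [-0.0013, -0.0002, 0.011], [0, 0, 0]],
    [0.015, [-0.0013, -0.0002, 0.012], [0, 0, 0]]
  ]
}}

```text
t: 7.77
position: [0.5272, -0.2022, 0.0631]
tool_rot: [0.964, -0.264, -0.0, 0.0]
ft_force: [0.8, 0.1, -3.9]
finger_gap: 0.023
grasp_force: 60.7
```

{"op": "nudge_tcp", "data": {
  "deltas": [
    [0.015, [0, 0, 0.001], [0, 0, 0]],
    [0.015, [0, 0, 0.002], [0, 0, 0]],
    [0.015, [0, 0, 0.003], [0, 0, 0]],
    [0.015, [0, 0, 0.004], [0, 0, 0]],
    [0.015, [0, 0, 0.005], [0, 0, 0]],
    [0.015, [0, 0, 0.006], [0, 0, 0]]
  ]
}}

```text
t: 8.27
position: [0.5273, -0.2022, 0.0572]
tool_rot: [0.964, -0.264, 0.0, 0.0]
ft_force: [1.0, 1.6, -4.5]
finger_gap: 0.0231
grasp_force: 60.7
```

{"op": "nudge_tcp", "data": {
  "deltas": [
    [0.015, [0, 0, 0.001], [0, 0, 0]],
    [0.015, [0, 0, 0.0015], [0, 0, 0]],
    [0.015, [0, 0, 0.002], [0, 0, 0]],
    [0.015, [0, 0, 0.002], [0, 0, 0]]
  ]
}}

```text
t: 8.6
position: [0.5274, -0.2022, 0.0555]
tool_rot: [0.964, -0.264, 0.0, 0.0]
ft_force: [-0.3, 0.7, -3.5]
finger_gap: 0.0233
grasp_force: 60.9
```

{"op": "nudge_tcp", "data": {
  "deltas": [
    [0.015, [0, 0, 0.0005], [0, 0, 0]],
    [0.015, [0, 0, 0.001], [0, 0, 0]],
    [0.015, [0, 0, 0.0015], [0, 0, 0]],
    [0.015, [0, 0, 0.0015], [0, 0, 0]]
  ]
}}

```text
t: 8.93
position: [0.5278, -0.2026, 0.0539]
tool_rot: [0.964, -0.264, 0.001, 0.0]
ft_force: [0.9, -1.3, -3.4]
finger_gap: 0.0233
grasp_force: 60.9
```

{"op": "nudge_tcp", "data": {
  "deltas": [
    [0.015, [0, 0, 0.0005], [0, 0, 0]],
    [0.015, [0, 0, 0.001], [0, 0, 0]],
    [0.015, [0, 0, 0.001], [0, 0, 0]]
  ]
}}

```text
t: 9.18
position: [0.5278, -0.2026, 0.053]
tool_rot: [0.964, -0.264, 0.001, 0.0]
ft_force: [1.0, -1.5, -2.1]
finger_gap: 0.0234
grasp_force: 61.0
```

{"op": "nudge_tcp", "data": {
  "deltas": [
    [0.015, [0, 0, 0.0005], [0, 0, 0]],
    [0.015, [0, 0, 0.001], [0, 0, 0]],
    [0.015, [0, 0, 0.001], [0, 0, 0]]
  ]
}}

```text
t: 9.43
position: [0.5278, -0.2026, 0.052]
tool_rot: [0.964, -0.264, 0.001, 0.0]
ft_force: [1.4, -3.1, -0.8]
finger_gap: 0.0234
grasp_force: 61.1
```

{"op": "nudge_tcp", "data": {
  "deltas": [
    [0.015, [0, 0, 0.0005], [0, 0, 0]],
    [0.015, [0, 0, 0.001], [0, 0, 0]],
    [0.015, [0, 0, 0.001], [0, 0, 0]]
  ]
}}

```text
t: 9.68
position: [0.5278, -0.2026, 0.0511]
tool_rot: [0.964, -0.264, 0.001, 0.0]
ft_force: [1.4, -3.6, 1.1]
finger_gap: 0.0231
grasp_force: 61.2
```

{"op": "nudge_tcp", "data": {
  "deltas": [
    [0.015, [0, 0, 0.0005], [0, 0, 0]],
    [0.015, [0, 0, 0.001], [0, 0, 0]],
    [0.015, [0, 0, 0.001], [0, 0, 0]]
  ]
}}

```text
t: 9.93
position: [0.5278, -0.2026, 0.05]
tool_rot: [0.964, -0.264, 0.001, 0.0]
ft_force: [2.7, -4.2, 0.8]
finger_gap: 0.0231
grasp_force: 61.3
```

```bash
python3 -c "
from h import *
s=status.observe();print(s['wrist_torque'])"
```

```text
[-0.78753051 -0.35269789  0.02715968]
```

{"op": "nudge_tcp", "data": {
  "deltas": [
    [0.015, [0, 0, 0.0005], [0, 0, 0]],
    [0.015, [0, 0, 0.001], [0, 0, 0]],
    [0.015, [0, 0, 0.001], [0, 0, 0]]
  ]
}}

```text
t: 10.18
position: [0.5278, -0.2025, 0.049]
tool_rot: [0.964, -0.264, 0.001, 0.0]
ft_force: [3.2, -4.5, 1.8]
finger_gap: 0.0229
grasp_force: 61.5
```

Run:
```python
from h import *
s=status.observe();print(s['wrist_torque'],s["position"])
p=cams.snapshot("side")
cv2.imwrite("pics/seat.png",cv2.resize(p["image"][170:230,275:345],None,fx=8,fy=8,interpolation=cv2.INTER_CUBIC))
```

```text
[-0.8096301  -0.4114695   0.05944756] [ 0.5277518  -0.20254151  0.04903432]
```

View pics/seat.png

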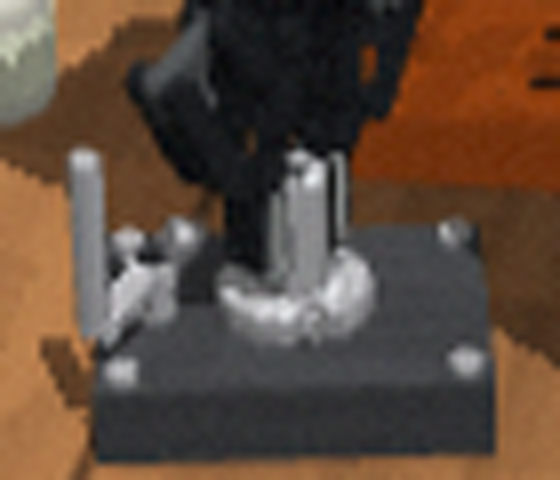

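Picture: the collar is almost down on the plate with the key in the notch (312,322). A little more, until the force shows contact.

{"op": "nudge_tcp", "data": {
  "deltas": [
    [0.015, [0, 0, 0.0004], [0, 0, 0]],
    [0.015, [0, 0, 0.0008], [0, 0, 0]],
    [0.015, [0, 0, 0.0008], [0, 0, 0]]
  ]
}}

```text
t: 10.48
position: [0.5278, -0.2026, 0.0484]
tool_rot: [0.964, -0.264, 0.001, 0.0]
ft_force: [2.1, -5.0, 2.4]
finger_gap: 0.0231
grasp_force: 61.5
```

{"op": "nudge_tcp", "data": {
  "deltas": [
    [0.015, [0, 0, 0.0004], [0, 0, 0]],
    [0.015, [0, 0, 0.0008], [0, 0, 0]],
    [0.015, [0, 0, 0.0008], [0, 0, 0]]
  ]
}}

```text
t: 10.73
position: [0.5278, -0.2026, 0.0481]
tool_rot: [0.964, -0.264, 0.001, 0.0]
ft_force: [2.0, -4.0, 7.6]
finger_gap: 0.0233
grasp_force: 62.3
```

Contact at TCP z 0.0481, where 0.0483 was predicted: seated. Release, rise and check.

{"op": "nudge_tcp", "data": {
  "deltas": [
    [0.045, [0, 0, 0], [0, 0, 0]],
    [0.045, [0, 0, 0], [0, 0, 0]],
    [0.045, [0, 0, 0], [0, 0, 0]],
    [0.045, [0, 0, 0], [0, 0, 0]],
    [0.045, [0, 0, -0.03], [0, 0, 0]],
    [0.045, [0, 0, -0.07], [0, 0, 0]],
    [0.045, [0, 0, -0.11], [0, 0, 0]],
    [0.045, [0, 0, -0.14], [0, 0, 0]],
    [0.045, [0, 0, -0.14], [0, 0, 0]],
    [0.045, [0, 0, -0.14], [0, 0, 0]]
  ]
}}

```text
t: 11.57
position: [0.5278, -0.2022, 0.1889]
tool_rot: [0.964, -0.264, 0.002, 0.0]
ft_force: [-0.6, -0.8, -0.5]
finger_gap: 0.0452
grasp_force: 0.0
```

Run:
```python
from h import *
s=status.observe();p=cams.snapshot("wrist");W=wcloud(p,s); z=W[...,2]
c=(.5278,-.2023); d=np.hypot(W[...,0]-c[0],W[...,1]-c[1])
for n,a,b,r in(("collar",.036,.046,.034),("top",.08,.09,.03)):
    m=(d<r)&(z>a)&(z<b); P=W[m]; print(n,m.sum(),np.median(P[:,2]),np.percentile(P[:,2],[10,90]),cv2.minEnclosingCircle((P[:,:2]*1000).astype(np.float32)))
m=(d<.12)&(z>.11)&(z<.122); print("post",m.sum(),np.nanmean(W[m],0))
print(s["position"],s["ft_force"],s["joint_pos"])
for q in["clamp_post"]:
    for r in spot_point(p,q)[:4]: print(q,np.round(r["position"],4),r["conf"])
```

```text
collar 1550 0.03992305330959933 [0.03898496 0.04083964] ((527.064208984375, -202.39093017578125), 28.40557098388672)
top 713 0.08499617509226404 [0.08399155 0.08604019] ((527.1552734375, -202.23489379882812), 13.548835754394531)
post 214 [ 0.58561782 -0.14883951  0.11554703]
[ 0.52783856 -0.20216905  0.18885549] [-0.60010882 -0.75677592 -0.52512005] [-3.86292184e-01  3.32736725e-01  1.65655193e+00  3.26693032e-04
  1.14904114e+00  1.71955683e+00]
clamp_post [ 0.3521 -0.4958  0.1159] 0.93
clamp_post [ 0.5857 -0.1466  0.117 ] 0.75
clamp_post [ 0.5296 -0.3604  0.1152] 0.62
```

Collar top at 40 mm: seated flat. Next the clamp: post angle 1.355 about the pivot (value about 0.06). I hover over the post with tool x radial.

Converted, -1.89 rad is -0.6016.

{"op": "nudge_tcp", "data": {
  "deltas": [
    [0.045, [0.0224, -0.0757, 0], [0, 0, -0.0382]],
    [0.045, [0.0224, -0.0757, 0], [0, 0, -0.0764]],
    [0.045, [0.0224, -0.0757, 0], [0, 0, -0.1146]],
    [0.045, [0.0224, -0.0757, 0], [0, 0, -0.1528]],
    [0.045, [0.0224, -0.0757, 0], [0, 0, -0.191]],
    [0.045, [0.0224, -0.0757, 0], [0, 0, -0.2292]],
    [0.045, [0.0224, -0.0757, 0], [0, 0, -0.2674]],
    [0.045, [0.0224, -0.0757, 0], [0, 0, -0.3056]],
    [0.045, [0.0224, -0.0757, 0], [0, 0, -0.3438]],
    [0.045, [0.0224, -0.0757, 0], [0, 0, -0.382]],
    [0.045, [0.0224, -0.0757, 0], [0, 0, -0.4202]],
    [0.045, [0.0224, -0.0757, 0], [0, 0, -0.4584]],
    [0.045, [0.0224, -0.0757, 0], [0, 0, -0.4966]],
    [0.045, [0.0224, -0.0757, 0], [0, 0, -0.5348]],
    [0.045, [0.0224, -0.0757, 0], [0, 0, -0.573]],
    [0.045, [0.0224, -0.0757, 0], [0, 0, -0.6016]],
    [0.045, [0.0224, -0.0757, 0], [0, 0, -0.6016]],
    [0.045, [0.0224, -0.0757, 0], [0, 0, -0.6016]]
  ]
}}

```text
t: 13.17
position: [0.5843, -0.1482, 0.1853]
tool_rot: [0.78, 0.626, -0.001, -0.002]
ft_force: [-0.2, 0.1, 0.1]
finger_gap: 0.0452
grasp_force: 0.0
```

Run:
```python
from h import *
s=status.observe();p=cams.snapshot("wrist");W=wcloud(p,s); z=W[...,2]
d=np.hypot(W[...,0]-.5857,W[...,1]+.1485)
m=(d<.03)&(z>.111)&(z<.122); X=np.nanmean(W[m],0); print("post",m.sum(),X,cv2.minEnclosingCircle((W[m][:,:2]*1000).astype(np.float32)))
print(rel([X[0],X[1],.085],1.355))
```

```text
post 214 [ 0.58564815 -0.14646599  0.11573693] ((585.1321411132812, -147.00619506835938), 6.2232208251953125)
(array([0.002 , 0.0011, 0.1007]), 'toolx yaw 1.353', 'rz -0.002')
```

Descend around the post and close lightly.

{"op": "nudge_tcp", "data": {
  "deltas": [
    [0.045, [0.0015, 0.001, 0.03], [0, 0, 0]],
    [0.045, [0.0015, 0.001, 0.06], [0, 0, 0]],
    [0.045, [0.0015, 0.001, 0.08], [0, 0, 0]],
    [0.045, [0.0015, 0.001, 0.1], [0, 0, 0]],
    [0.045, [0.0015, 0.001, 0.1], [0, 0, 0]]
  ],
  "grip_n": 20
}}

```text
t: 13.63
position: [0.5832, -0.1464, 0.0825]
tool_rot: [0.78, 0.626, -0.003, -0.004]
ft_force: [-0.4, 0.3, -0.5]
finger_gap: 0.0451
grasp_force: 0.0
```

{"op": "nudge_tcp", "data": {
  "deltas": [
    [0.008, [0, 0, 0], [0, 0, 0]],
    [0.008, [0, 0, 0], [0, 0, 0]],
    [0.008, [0, 0, 0], [0, 0, 0]],
    [0.008, [0, 0, 0], [0, 0, 0]],
    [0.008, [0, 0, 0], [0, 0, 0]],
    [0.008, [0, 0, 0], [0, 0, 0]]
  ],
  "grip_n": 20
}}

```text
t: 14.13
position: [0.5869, -0.1472, 0.0886]
tool_rot: [0.779, 0.627, 0.001, 0.001]
ft_force: [-1.5, 0.9, 5.6]
finger_gap: 0.0113
grasp_force: 21.8
```

Converted, 0.6 rad is 0.191.

{"op": "nudge_tcp", "data": {
  "deltas": [
    [0.008, [-0.0002, 0.0045, 0], [0, 0, 0.0318]],
    [0.008, [-0.0009, 0.0089, 0], [0, 0, 0.0637]],
    [0.008, [-0.002, 0.0133, 0], [0, 0, 0.0955]],
    [0.008, [-0.0036, 0.0175, 0], [0, 0, 0.1273]],
    [0.008, [-0.0055, 0.0216, 0], [0, 0, 0.1592]],
    [0.008, [-0.0079, 0.0254, 0], [0, 0, 0.191]],
    [0.008, [-0.0079, 0.0254, 0], [0, 0, 0.191]]
  ]
}}

```text
t: 14.72
position: [0.6101, -0.1612, 0.0886]
tool_rot: [0.93, 0.367, 0.0, 0.001]
ft_force: [-1.7, -0.7, 5.7]
finger_gap: 0.0115
grasp_force: 21.8
```

```bash
python3 -c "
from h import *
s=status.observe(); d=s['position']-np.array([.5763,-.1915,0]);print(np.arctan2(d[1],d[0])-.217,np.hypot(*d[:2]),rel([.6202,-.1818,.0886],.217))"
```

```text
0.5133289716420442 0.045392780336954965 (array([-0.0067,  0.0219, -0.    ]), 'toolx yaw 0.751', 'rz 0.534')
```

Converted, 0.48 rad is 0.1528.

{"op": "nudge_tcp", "data": {
  "deltas": [
    [0.008, [-0.0002, 0.0045, 0], [0, 0, 0.0318]],
    [0.008, [-0.0009, 0.0089, 0], [0, 0, 0.0637]],
    [0.008, [-0.002, 0.0133, 0], [0, 0, 0.0955]],
    [0.008, [-0.0036, 0.0175, 0], [0, 0, 0.1273]],
    [0.008, [-0.0051, 0.0208, 0], [0, 0, 0.1528]],
    [0.008, [-0.0051, 0.0208, 0], [0, 0, 0.1528]]
  ]
}}

```text
t: 15.22
position: [0.6201, -0.1799, 0.0885]
tool_rot: [0.991, 0.136, 0.0, 0.001]
ft_force: [-3.3, -0.3, 5.4]
finger_gap: 0.0113
grasp_force: 21.9
```

{"op": "nudge_tcp", "data": {
  "deltas": [
    [0.008, [0, 0.001, 0], [0, 0, 0.0064]],
    [0.008, [0, 0.002, 0], [0, 0, 0.0127]],
    [0.008, [0, 0.002, 0], [0, 0, 0.0127]]
  ]
}}

```text
t: 15.47
position: [0.6204, -0.1813, 0.0885]
tool_rot: [0.993, 0.117, 0.0, 0.0]
ft_force: [-3.9, -0.1, 6.3]
finger_gap: 0.0115
grasp_force: 21.9
```

```bash
python3 -c "
from h import *
s=status.observe(); d=s['position']-np.array([.5763,-.1915,0]);print(np.arctan2(d[1],d[0])-.217,np.hypot(*d[:2]))"
```

```text
0.010933849447271216 0.045255838604557695
```

Converted, 0.03 rad is 0.0095.

{"op": "nudge_tcp", "data": {
  "deltas": [
    [0.008, [0, 0.001, 0], [0, 0, 0.0064]],
    [0.008, [0, 0.0015, 0], [0, 0, 0.0095]],
    [0.008, [0, 0.0015, 0], [0, 0, 0.0095]]
  ]
}}

```text
t: 15.72
position: [0.6205, -0.1816, 0.0885]
tool_rot: [0.995, 0.102, -0.0, -0.001]
ft_force: [-3.7, 3.3, 6.2]
finger_gap: 0.0112
grasp_force: 22.0
```

{"op": "nudge_tcp", "data": {
  "deltas": [
    [0.008, [0, 0.001, 0], [0, 0, 0.0064]],
    [0.008, [0, 0.0015, 0], [0, 0, 0.0064]],
    [0.008, [0, 0.0015, 0], [0, 0, 0.0064]]
  ]
}}

```text
t: 15.97
position: [0.6203, -0.1817, 0.0885]
tool_rot: [0.996, 0.092, -0.001, -0.002]
ft_force: [-4.5, 6.1, 6.9]
finger_gap: 0.0112
grasp_force: 22.2
```

The stop is reached: force rises and the position stays. One more small push, then release and rise.

{"op": "nudge_tcp", "data": {
  "deltas": [
    [0.008, [0, 0.001, 0], [0, 0, 0]],
    [0.008, [0, 0.002, 0], [0, 0, 0]],
    [0.008, [0, 0.002, 0], [0, 0, 0]],
    [0.045, [0, 0, 0], [0, 0, 0]],
    [0.045, [0, 0, 0], [0, 0, 0]],
    [0.045, [0, 0, 0], [0, 0, 0]],
    [0.045, [0, 0, 0], [0, 0, 0]],
    [0.045, [0, 0, -0.03], [0, 0, 0]],
    [0.045, [0, 0, -0.07], [0, 0, 0]],
    [0.045, [0, 0, -0.11], [0, 0, 0]],
    [0.045, [0, 0, -0.14], [0, 0, 0]],
    [0.045, [-0.05, 0, -0.15], [0, 0, 0]],
    [0.045, [-0.08, 0, -0.15], [0, 0, 0]],
    [0.045, [-0.08, 0, -0.15], [0, 0, 0]]
  ]
}}

```text
t: 17.13
position: [0.5364, -0.1994, 0.238]
tool_rot: [0.996, 0.091, -0.002, 0.0]
ft_force: [0.1, 0.4, -0.5]
finger_gap: 0.0448
grasp_force: 0.0
```

Run:
```python
from h import *
s=status.observe();p=cams.snapshot("wrist");W=wcloud(p,s); z=W[...,2]
c=(.5278,-.2023); d=np.hypot(W[...,0]-c[0],W[...,1]-c[1])
m=(d<.025)&(z>.08)&(z<.09); print("top",m.sum(),np.median(z[m]))
m=(d<.13)&(z>.111)&(z<.122); X=np.nanmean(W[m],0); e=X[:2]-[.5763,-.1915]; print("post",m.sum(),X,"value",1.2-np.arctan2(e[1],e[0])+.217)
cv2.imwrite("pics/end.png",ortho(p,s,(.55,-.19),.05,.2))
print(s["position"])
```

```text
top 508 0.08499318971405667
post 150 [ 0.61995194 -0.18174611  0.11607116] value 1.1971643399981104
[ 0.53643053 -0.19939767  0.23796853]
```

View pics/end.png

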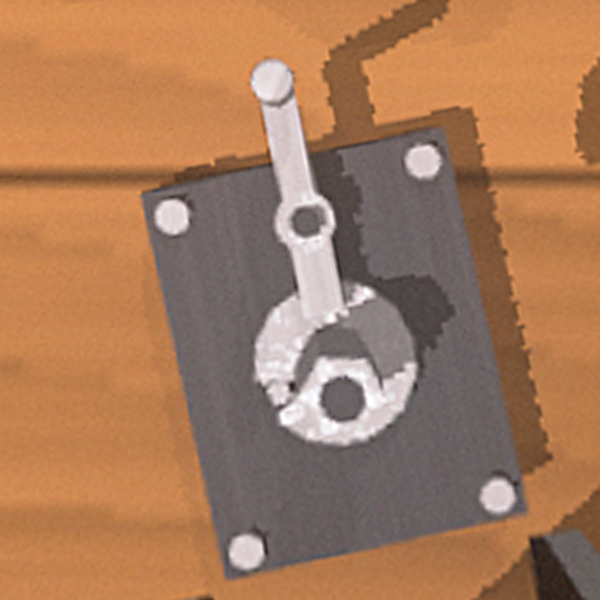

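The clamp arm (322,300) lies over the collar, with the post at (272,80); the clamp reads about 1.2, and the key sits in the notch (285,395). Handing in.

```bash
python3 -c "
from h import *
print(workorder.finish_job())"
```

```text
the job is handed in; nothing more can be done
None
```

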